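# Rock the jammed felling wedge out of the birch round

### The job

The orange felling wedge is jammed in the split of its birch round: rock it over to one side and then to the other, a good ten degrees each way, so that both sides of the split let go before you pull. Then pull it straight up out of the wood and set it down in the grey tray. Leave the blue wedge stuck in the other round as it is.

Things in the scene. Friction and masses are not known exactly. Their poses are not given: they have to be found in the camera images.
- wedge_mid (a point): Orange plastic felling wedge, 125 mm tall, upright in a birch round. Point: its centre, half-way up; z up, x along its 40 mm width, y across its thickness. Smooth head, 40 (x) by 24 (y) mm, from 4 mm below to 62.5 mm above this point. Rounded toe 62.5 mm below, its pivot about x (axis 57.5 mm below). Barbs on the y faces in the wood: pulled straight up it jams.
- round_a: Birch round holding the orange wedge, fixed, 170 mm diameter, 110 mm high. Origin at the centre of its underside; x along the split, z up. The split is 50 mm deep, the wedge's toe stands in a groove on its floor. Leaning the wedge 10 to 13 degrees about its toe towards +y, then -y, takes 5 to 12 N at the head and pushes back that side for good; then the wedge lifts freely.
- lip_left (a joint): The gripping wood on the wedge's +y side of the split: how far it has been pushed back, 0 gripping, 9 mm at most; it stays where it is pushed. Beyond 2.5 mm it has let go.
- lip_right (a joint): The same on the wedge's -y side: pushed back towards -y, 0 gripping, 9 mm at most; beyond 2.5 mm it has let go.
- tray: Grey open tray, fixed, empty, 240 mm (its x) by 200 mm (its y), walls 35 mm high and 5 mm thick, floor 5 mm thick. Origin at the centre of its underside, on the bench.
- spare_mid (a point): The blue wedge, of the same shape, stuck in the same way in a second birch round of the same size, to be left alone. This point is its centre, half-way up.
Things that resemble listed ones, but are neither listed nor needed, are in the scene too. Of the things shaped like the part that bears wedge_mid, the orange one is meant. What is shaped like the round_a but purple is not meant.

How it is judged:
On the way, in this order (a step that is already met when the one before it is completed fails the run):
1. with the wedge still down in the split (raised less than 10 mm), one side of the split has been pushed back by more than 2.5 mm (height (world z) of wedge_mid below 0.1325 m and value of joint any of lip_left, lip_right above 0.0025 m), for 0.1 s.
2. with the wedge still down in the split (raised less than 10 mm), both sides have been pushed back by more than 2.5 mm (height (world z) of wedge_mid below 0.1325 m and value of joint each of lip_left, lip_right above 0.0025 m), for 0.1 s.
3. the wedge has been pulled up clear of the round (its centre more than 175 mm above the bench) (height (world z) of wedge_mid above 0.175 m), for 0.1 s.
At the end, for the whole second after the job is handed in: The orange wedge stands or lies in the tray: its centre is inside the tray's 240 by 200 mm outline and less than 80 mm above the bench. The blue wedge's centre is within 15 mm of where it began (x of wedge_mid in the frame of tray between -0.12 and 0.12 m and y of wedge_mid in the frame of tray between -0.1 and 0.1 m and height (world z) of wedge_mid below 0.08 m and distance of spare_mid from where it was at the start of the episode below 0.015 m); the robot touches nothing.
It fails at once if the blue wedge is disturbed (its centre moves more than 15 mm) (distance of spare_mid from where it was at the start of the episode above 0.015 m).
It also fails if it takes over 45 s, if anything falls off the work surface, if the arm or the gripper's body presses on something with over 40 N, if the wrist force passes 120 N, or if a joint passes its speed limit or range.

### The arm

A 7-joint arm with a two-finger parallel gripper is mounted at the origin on the work surface. World frame = base frame: x ahead of the robot, y to its left, z up, the work surface at z = 0. Lengths are in m, angles in rad, forces in N, time in s.
With the tool pointing down it reaches from about 0.425 to 0.925 m from the base axis. Payload 6.8 kg.
Tool frame: the origin (TCP) lies at the very end of the fingers, on their centre line; the grasp point (between the pads) lies 19 mm behind it; z points along the fingers, y is the line along which they close (so a half turn about z gives the same grasp; the last joint's range is limited). The gripper opens to 85 mm and grips with 20 to 120 N. Pads are 22 mm wide; open, the fingers measure 114 mm over their backs; the gripper's body (76 mm by 85 mm) begins 54 mm behind the grasp point. The pads swing forward as they close: fully open they stand 13 mm farther back than shut.
Start: joints at [-1.426, 0.477, 0.022, 1.555, -0.011, 1.109, -0.083], TCP at [0.169, 0.654, 0.208] pointing down, gripper open.
Joint ranges: [-2.96, 2.96], [-0.34, 2.1], [-1.41, 1.46], [0.24, 2.44], [-1.37, 4.51], [0.17, 1.92], [-2.96, 2.96]. Speed limits (rad/s): [2.39, 2.39, 3.14, 3.14, 3.14, 3.14, 3.14].

### API

Orientations are given as a unit quaternion [w, x, y, z].
In Python, from station import get_obs, read_camera, hand_in gives the robot as it stands.
- The arm moves only by the tool arm_command, never from a script. Its argument "commands" is one flat list of numbers, 7 for each row, row after row: the shift along the tool's x, y, z in m, then the turn, a rotation vector about the tool's x, y, z in degrees, then the opening, from 0 (shut) to 1 (fully open). In form: [tx, ty, tz, rx, ry, rz, fingers, tx, ty, tz, rx, ry, rz, fingers, ...]. A call has 1 to 8 rows; each row is the pose to reach, as a shift and turn from the pose commanded when the call began, along the tool's axes at that moment; what a row does not reach only later rows make up. A row lasts 1/10 s, in which the tool goes at most 50 mm and 8.59 degrees, less where a joint would pass 70% of its speed; a pose out of reach is approached as far as the arm can. A call with a gripper value outside its range is refused whole. The fingers move at their own pace and stop on an object; "force" is the grip in N (left out, the last holds). Time passes only in rows, so rows that repeat a pose let the fingers close. It gives the time, the measured TCP pose, the force, the opening and the grip force at its end, in the units of the state.
- get_obs(): the state, without advancing time (a new reading comes with each control period).
- read_camera(name): name is "scene" or "top" or "wrist"; returns a dict with "img" (420x560x3 uint8, red, green, blue), "camera_matrix" (3x3 intrinsics, pixels), "pose" (4x4, takes a point from camera to world coordinates). Camera axes: x right, y down, z forward; pixel columns grow to the right and rows downward; lengths in m; the calibration is good to about 2 mm. A picture is of the moment at which its call begins. There is no depth.
- hand_in(): hands the job in; it is judged then, once.
The state is a dict: "t": time; "q": joint angles; "joint_vel": joint speeds; "joint_torque": joint torques, N m; "eef_pos": TCP position; "tool_rot": TCP orientation; "contact_force": force on the tool from outside, world axes, zero at the start; "torque": the same for the moment, N m; "gripper_width": opening from 0.0 (shut) to 1.0 (fully open); "grasp_force": force on a finger pad.
Only numpy, scipy, OpenCV 4.12 (cv2) and the standard library are available. Lean on these libraries where they do the work, as an engineer would, in place of code of your own. Each camera call takes 0.05 s, during which the arm holds its last target. There are 200 camera calls.

## Working session

There is one attempt and no reset: what is moved stays moved. The work goes in short steps, Python scripts to look and compute and a tool call to move; the robot and the scene stay as the last step left them, time stands still between calls to the robot, and variables do not carry over. Pictures are saved under pics/ and viewed, at most 10 in all, crops included, and the job is handed in when it is done.

Besides the shell and the picture viewer there is one more tool, called after ">>>" by a JSON object that holds its "fn" and its "kwargs". arm_command: Moves the arm, as the interface text tells. Its arguments: {"type":"object","properties":{"commands":{"type":"array","items":{"type":"number"}},"force":{"type":"number"}},"required":["commands"]}

```bash
mkdir -p pics
cat > h.py <<'E'
import numpy as np, cv2, json
from station import get_obs, read_camera
def shot(n,f):
    c=read_camera(n); cv2.imwrite(f'pics/{f}.png',c['img'][:,:,::-1]); np.savez(f'pics/{f}.npz',**{k:np.array(c[k]) for k in ('img','camera_matrix','pose')}); return c
def ray(c,uv):
    d=np.linalg.inv(c['camera_matrix'])@np.array([uv[0],uv[1],1.]); P=np.array(c['pose']); return P[:3,3],P[:3,:3]@d
def onz(c,uv,z):
    o,d=ray(c,uv); return o+d*(z-o[2])/d[2]
def proj(c,p):
    P=np.array(c['pose']); q=np.array(c['camera_matrix'])@(P[:3,:3].T@(np.array(p)-P[:3,3])); return q[:2]/q[2]
E
python3 - <<'E'
from h import *
cs=[shot('scene','s0'),shot('top','t0')]
cv2.imwrite('pics/a.png',cv2.resize(np.hstack([c['img'] for c in cs])[:,:,::-1],(800,300)))
for c in cs: print(np.round(c['pose'],3).tolist(),np.round(c['camera_matrix'],1).tolist())
o=get_obs(); print(o['eef_pos'],o['tool_rot'],o['gripper_width'])
E
```

```text
[[0.498, 0.608, -0.619, 1.073], [0.867, -0.363, 0.341, -0.275], [-0.018, -0.706, -0.708, 0.79], [0.0, 0.0, 0.0, 1.0]] [[434.9, 0.0, 280.8], [0.0, 434.9, 207.9], [0.0, 0.0, 1.0]]
[[0.023, -0.99, 0.14, 0.288], [-1.0, -0.021, 0.019, 0.04], [-0.016, -0.14, -0.99, 1.336], [0.0, 0.0, 0.0, 1.0]] [[478.3, 0.0, 277.2], [0.0, 478.3, 212.1], [0.0, 0.0, 1.0]]
[0.16870329 0.65298953 0.20701992] [-3.92532740e-05  1.26056793e-01  9.92022690e-01 -8.16339821e-04] 1.0013827646374445
```

View pics/t0.png

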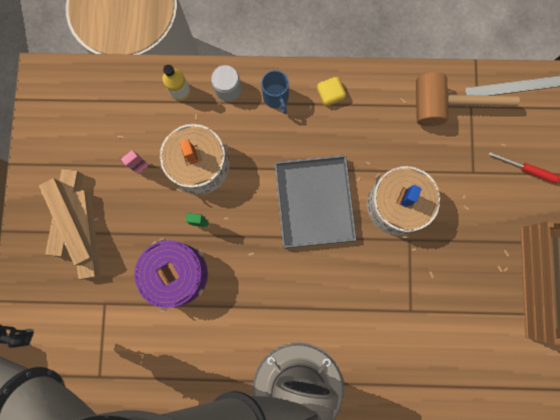

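View pics/s0.png

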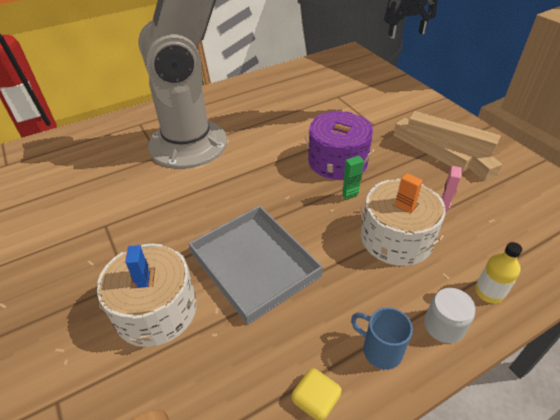

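The top view shows the orange wedge at about (189,152) in the birch round, the tray at (315,202) and the blue wedge at (411,196). The scene view shows the orange head at (409,190). Next I'll measure the wedge's position and yaw, and the tray.

Run:
```python
from h import *
L=lambda f:dict(np.load(f'pics/{f}.npz'))
t,s=L('t0'),L('s0')
for n,c in(('t',t),('s',s)):
    h=cv2.cvtColor(c['img'],cv2.COLOR_RGB2HSV)
    m=((h[...,0]<=14)&(h[...,1]>200)&(h[...,2]>150)).astype(np.uint8)
    m2=m
    k,lab,st,ce=cv2.connectedComponentsWithStats(m2)
    for i in range(1,k):
        if st[i,4]>25: print(n,st[i],ce[i].round(1),[ (int(x),int(y)) for x,y in cv2.boxPoints(cv2.minAreaRect(np.argwhere(lab==i)[:,::-1].astype(np.float32)))])
# tray: corners by hand from the top view rim z=.035
pts=[onz(t,p,.035)[:2] for p in((276,163),(346,157),(355,241),(285,248))]
print('tray',np.round(pts,3).tolist(),np.mean(pts,0))
# top-face ellipse of round in top view ~ (193,156)
print('round',onz(t,(193,157),.11),'wood blue',onz(t,(404,199),.11))
print('wedge',onz(t,(188,148),.185))
a=cv2.resize(t['img'][120:200,150:240],None,fx=6,fy=6,interpolation=cv2.INTER_NEAREST)
b=cv2.resize(s['img'][165:245,360:450],None,fx=6,fy=6,interpolation=cv2.INTER_NEAREST)
cv2.imwrite('pics/c.png',cv2.resize(np.hstack([a,b]),(800,356))[:,:,::-1])
```

```text
tray [[0.61, 0.071], [0.631, -0.123], [0.397, -0.148], [0.374, 0.041]] [ 0.50263521 -0.0397335 ]
round [0.60324664 0.28899856 0.11      ] wood blue [ 0.50206471 -0.26394339  0.11      ]
wedge [0.60668375 0.28733224 0.185     ]
```

View pics/c.png

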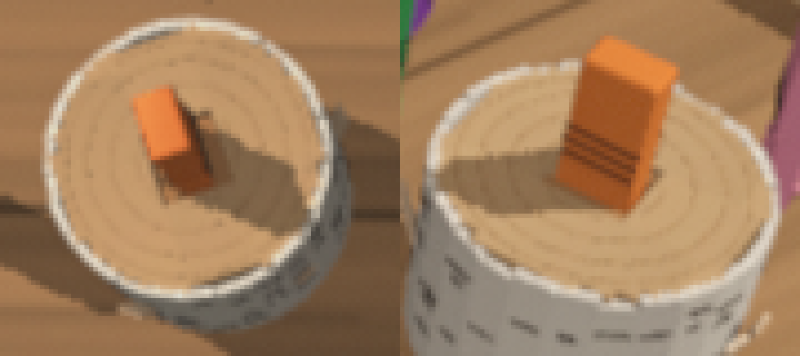

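The close-up shows the wedge's top face. In the top-camera crop its corners are at (133,97), (170,87), (188,147) and (152,158). In the scene crop they are near (605,37), (678,72), (655,90) and (582,55).

```bash
cat >> h.py <<'E'
from scipy.spatial.transform import Rotation as R
def rel(target,yaw_y=None):
    """shift in tool axes to the TCP target; turn about tool z to bring tool y to world yaw (deg, mod 180)"""
    o=get_obs(); w,x,y,z=o['tool_rot']; M=R.from_quat([x,y,z,w]).as_matrix()
    s=M.T@(np.array(target)-o['eef_pos'])
    r=None
    if yaw_y is not None:
        d=yaw_y-np.degrees(np.arctan2(M[1,1],M[0,1])); d=(d+90)%180-90; r=-d
    return s.round(4),r
E
python3 - <<'E'
from h import *
L=lambda f:dict(np.load(f'pics/{f}.npz'))
t,s=L('t0'),L('s0')
P=np.array([onz(t,(149.5+X/4.444,119.5+Y/4.45),.185)[:2] for X,Y in((133,97),(170,87),(188,147),(152,158))])
print(P.round(4).tolist(),P.mean(0))
Q=np.array([onz(s,(359.5+(X-400)/4.444,164.5+Y/4.45),.185)[:2] for X,Y in((605,37),(678,72),(655,90),(582,52))])
print(Q.round(4).tolist(),Q.mean(0))
d=P[0]-P[3]+P[1]-P[2]; yaw=np.degrees(np.arctan2(d[1],d[0])); print('yaw',yaw)
print(rel([*P.mean(0),.30],yaw+90))
E
```

```text
[[0.6235, 0.3096], [0.6296, 0.2891], [0.5953, 0.2773], [0.5886, 0.2971]] [0.60924265 0.29327622]
[[0.5895, 0.2956], [0.6261, 0.3078], [0.6301, 0.2901], [0.5922, 0.2791]] [0.60948601 0.29316613]
yaw 19.30562992381209
(array([-0.5165, -0.2383, -0.0925]), np.float64(-33.789217432245735))
```

>>> {"fn": "arm_command", "kwargs": {"commands": [-0.04,-0.02,-0.04,0,0,-4,1,-0.08,-0.04,-0.06,0,0,-8,1,-0.12,-0.055,-0.07,0,0,-12,1,-0.16,-0.075,-0.08,0,0,-16,1,-0.2,-0.09,-0.092,0,0,-20,1,-0.24,-0.11,-0.092,0,0,-24,1,-0.28,-0.13,-0.092,0,0,-28,1,-0.3,-0.14,-0.092,0,0,-30,1], "force": 60}}

```text
t: 0.9
eef_pos: [0.4281, 0.4387, 0.2997]
tool_rot: [0.0, -0.133, 0.991, -0.001]
contact_force: [-0.5, -1.0, -0.2]
gripper_width: 0.999
grasp_force: 0.0
```

Run:
```python
from h import *
print(get_obs()['eef_pos'],rel([.6093,.2932,.30],108.5))
```

```text
[0.42808686 0.43872196 0.2997379 ] (array([-0.1363, -0.1882,  0.0002]), np.float64(-3.174487932698625))
```

>>> {"fn": "arm_command", "kwargs": {"commands": [-0.03,-0.04,0,0,0,-3,1,-0.055,-0.078,0,0,0,-3,1,-0.08,-0.115,0,0,0,-3,1,-0.11,-0.15,0,0,0,-3,1,-0.136,-0.188,0,0,0,-3,1,-0.136,-0.188,0,0,0,-3,1,-0.136,-0.188,0,0,0,-3,1]}}

```text
t: 1.6
eef_pos: [0.6062, 0.2966, 0.299]
tool_rot: [-0.001, -0.159, 0.987, -0.0]
contact_force: [0.2, 0.3, -1.1]
gripper_width: 1.0
grasp_force: 0.0
```

Run:
```python
from h import *
c=shot('wrist','w1'); print(get_obs()['eef_pos'],rel([.6093,.2932,.141],108.5))
for p in([.6093,.2932,.185],[.6093,.2932,.11]): print(proj(c,p))
for yaw in(18.5,):
    a=np.radians(yaw); X=np.array([np.cos(a),np.sin(a),0]);Y=np.array([-X[1],X[0],0])
    for i,j in((1,1),(1,-1),(-1,-1),(-1,1)): print(proj(c,np.array([.6093,.2932,.185])+.02*i*X+.012*j*Y).round(1))
```

```text
[0.60512662 0.29839748 0.29923455] (array([-0.0025, -0.0063,  0.1582]), np.float64(0.0019299679965456562))
[281.0085253  195.59660609]
[282.11075637 177.33874386]
[295.8 219.1]
[266.6 219.2]
[265.7 171.2]
[296.  171.1]
```

View pics/w1.png

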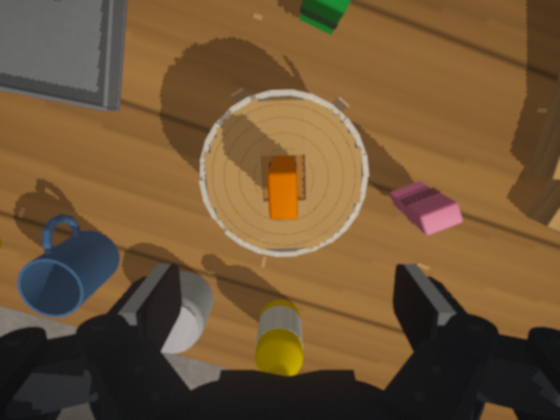

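The wrist view shows the orange head at about (283,195) and aligned with the image. That is within 2 px (about 1.5 mm) of the predicted (281,195.6), so I'll descend.

>>> {"fn": "arm_command", "kwargs": {"commands": [0,-0.002,0.04,0,0,0,1,0,-0.002,0.08,0,0,0,1,0,-0.002,0.12,0,0,0,1,0,-0.002,0.145,0,0,0,1,0,-0.002,0.16,0,0,0,1,0,-0.002,0.16,0,0,0,1]}}

```text
t: 2.25
eef_pos: [0.6041, 0.2971, 0.1378]
tool_rot: [-0.002, -0.162, 0.987, -0.0]
contact_force: [-0.5, -0.1, 1.4]
gripper_width: 1.004
grasp_force: 0.0
```

Run:
```python
from h import *
for i in range(3): print(rel([.6093,.2932,.139],108.5))
c=shot('wrist','w2'); print(rel([.6093,.2932,.139],108.5))
```

```text
(array([-0.0037, -0.0054, -0.0012]), np.float64(0.139450544701873))
(array([-0.0037, -0.0054, -0.0012]), np.float64(0.139450544701873))
(array([-0.0037, -0.0054, -0.0012]), np.float64(0.139450544701873))
(array([-0.0024, -0.0051,  0.0008]), np.float64(0.10322233893268162))
```

View pics/w2.png

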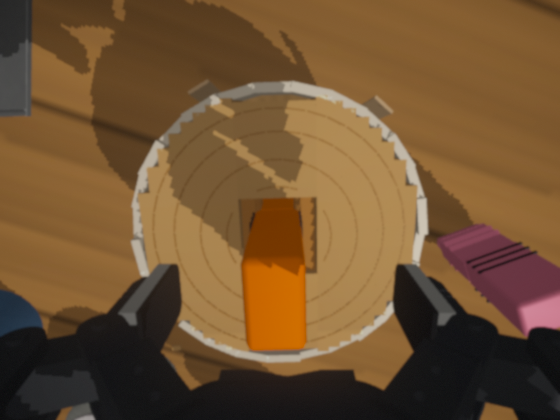

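The wedge head sits at about (275,305), and the fingers' midline is at about column 288. That agrees with the measured offset of 5 mm along −y of the tool, so I'll correct it and close.

>>> {"fn": "arm_command", "kwargs": {"commands": [-0.003,-0.005,0,0,0,0,1,-0.003,-0.005,0,0,0,0,1,-0.003,-0.005,0,0,0,0,0.6,-0.003,-0.005,0,0,0,0,0.3,-0.003,-0.005,0,0,0,0,0,-0.003,-0.005,0,0,0,0,0,-0.003,-0.005,0,0,0,0,0,-0.003,-0.005,0,0,0,0,0], "force": 60}}

```text
t: 3.1
eef_pos: [0.6107, 0.293, 0.1402]
tool_rot: [0.0, -0.161, 0.987, 0.0]
contact_force: [-0.9, 0.3, 2.6]
gripper_width: 0.267
grasp_force: 58.5
```

Run:
```python
from h import *
o=get_obs(); print(rel([.6093,.2932,.139],108.5),o['contact_force'],o['torque'],o['grasp_force'],o['gripper_width'])
w,x,y,z=o['tool_rot']; print(R.from_quat([x,y,z,w]).as_matrix().round(3))
```

```text
(array([0.0012, 0.0007, 0.0012]), np.float64(0.0312113954402804)) [-0.87847525  0.30513187  2.60439642] [0.12456018 0.21797592 0.02670972] 58.527089953422546 0.2668465841731133
[[-0.948 -0.318  0.   ]
 [-0.318  0.948  0.001]
 [-0.     0.001 -1.   ]]
```

>>> {"fn": "arm_command", "kwargs": {"commands": [0,0.0026,0,2,0,0,0,0,0.0052,0.0002,4,0,0,0,0,0.0078,0.0004,6,0,0,0,0,0.0104,0.0007,8,0,0,0,0,0.0129,0.0011,10,0,0,0,0,0.0161,0.0018,12.5,0,0,0,0,0.0161,0.0018,12.5,0,0,0,0,0.0161,0.0018,12.5,0,0,0], "force": 80}}

```text
t: 3.9
eef_pos: [0.6058, 0.3078, 0.1387]
tool_rot: [0.018, -0.16, 0.981, -0.108]
contact_force: [-1.2, -1.4, 5.4]
gripper_width: 0.258
grasp_force: 79.6
```

```bash
cat > st.py <<'E'
from h import *
o=get_obs(); w,x,y,z=o['tool_rot']; M=R.from_quat([x,y,z,w]).as_matrix()
Y=np.array([-.318,.948,0])
print(o['t'],o['eef_pos'].round(4),'tilt',np.degrees(np.arctan2(M[2,1],M[:,1]@Y)).round(2),'F',np.round(o['contact_force'],1),'T',np.round(o['torque'],2),o['grasp_force'],o['gripper_width'])
print('pivot',(o['eef_pos']+M@[0,0,.0745]).round(4))
E
python3 st.py
python3 -c "
from h import *
c=shot('scene','s1'); cv2.imwrite('pics/s1c.png',cv2.resize(c['img'][130:270,320:480],None,fx=4,fy=4)[:,:,::-1])"
```

```text
3.9 [0.6058 0.3078 0.1387] tilt -12.55 F [-1.2 -1.4  5.4] T [-0.19  0.27  0.01] 79.56366419792175 0.2576000906329388
pivot [0.611  0.2925 0.066 ]
```

View pics/s1c.png

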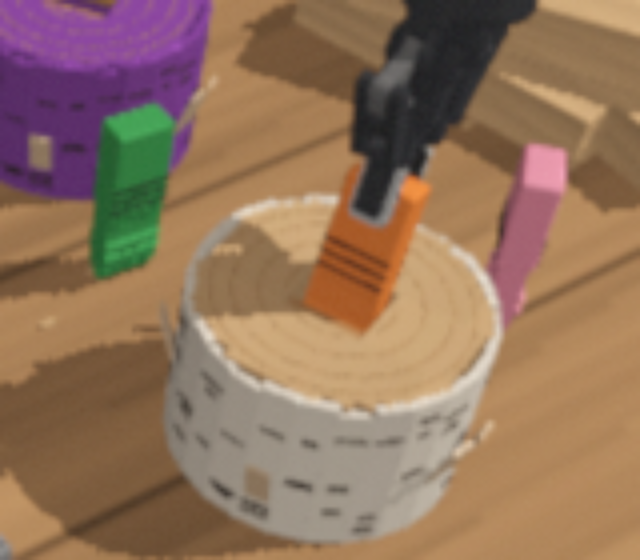

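The wedge leans towards +y with its toe still in the groove: tilt 12.5°, low force. Now I'll rock it to the other side.

>>> {"fn": "arm_command", "kwargs": {"commands": [0,-0.0052,0.0002,-4,0,0,0,0,-0.0104,0.0007,-8,0,0,0,0,-0.0161,0.0018,-12.5,0,0,0,0,-0.0218,0.0033,-17,0,0,0,0,-0.0267,0.005,-21,0,0,0,0,-0.0315,0.007,-25,0,0,0,0,-0.0315,0.007,-25,0,0,0,0,-0.0315,0.007,-25,0,0,0]}}

```text
t: 4.75
eef_pos: [0.6162, 0.2778, 0.1386]
tool_rot: [-0.017, -0.16, 0.981, 0.108]
contact_force: [0.5, 0.9, 3.6]
gripper_width: 0.261
grasp_force: 79.7
```

```bash
python3 st.py
python3 -c "
from h import *
c=shot('scene','s2'); cv2.imwrite('pics/s2c.png',cv2.resize(c['img'][130:270,320:480],None,fx=4,fy=4)[:,:,::-1])"
```

```text
4.75 [0.6162 0.2778 0.1386] tilt 12.56 F [0.5 0.9 3.6] T [0.52 0.07 0.01] 79.67910289764404 0.26139866724885114
pivot [0.6111 0.2931 0.0658]
```

View pics/s2c.png

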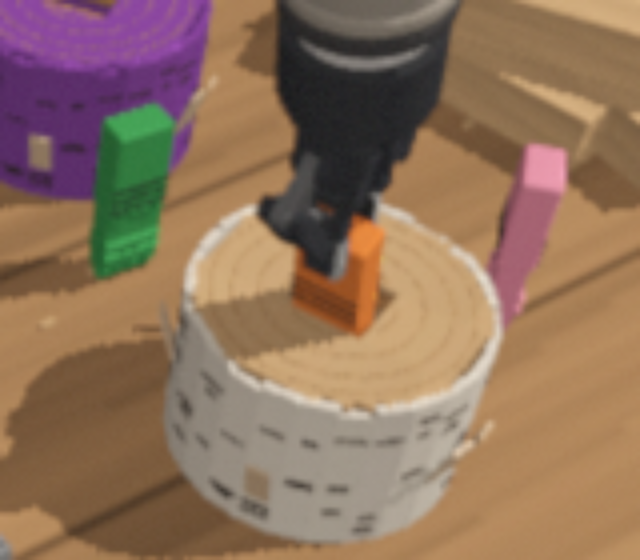

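The wedge now leans 12.5° to the −y side with its toe still down. I'll bring it upright, then start the lift slowly and watch the force.

>>> {"fn": "arm_command", "kwargs": {"commands": [0,0.0052,0.0002,4,0,0,0,0,0.0104,0.0007,8,0,0,0,0,0.0161,0.0018,12.5,0,0,0,0,0.0161,0.0018,12.5,0,0,0]}}

```text
t: 5.2
eef_pos: [0.6105, 0.2949, 0.1407]
tool_rot: [0.001, -0.164, 0.986, -0.002]
contact_force: [-0.4, -0.7, 6.5]
gripper_width: 0.266
grasp_force: 79.8
```

>>> {"fn": "arm_command", "kwargs": {"commands": [0,0,-0.003,0,0,0,0,0,0,-0.006,0,0,0,0,0,0,-0.006,0,0,0,0]}}

```text
t: 5.5
eef_pos: [0.6104, 0.2921, 0.1456]
tool_rot: [-0.0, -0.161, 0.987, -0.0]
contact_force: [-0.8, 1.6, -0.7]
gripper_width: 0.262
grasp_force: 78.9
```

```bash
python3 st.py
```

```text
5.5 [0.6104 0.2921 0.1456] tilt 0.0 F [-0.8  1.6 -0.7] T [0.23 0.18 0.04] 78.88036608695984 0.2623686379300224
pivot [0.6104 0.2921 0.0711]
```

The lift is free (under 2 N), so I'll pull it out.

>>> {"fn": "arm_command", "kwargs": {"commands": [0,0,-0.02,0,0,0,0,0,0,-0.04,0,0,0,0,0,0,-0.065,0,0,0,0,0,0,-0.09,0,0,0,0,0,0,-0.11,0,0,0,0,0,0,-0.12,0,0,0,0,0,0,-0.12,0,0,0,0]}}

```text
t: 6.2
eef_pos: [0.6115, 0.2922, 0.267]
tool_rot: [0.001, -0.16, 0.987, 0.0]
contact_force: [-0.8, 0.2, -0.9]
gripper_width: 0.262
grasp_force: 78.9
```

```bash
python3 st.py; python3 -c "
from h import *
c=shot('scene','s3'); cv2.imwrite('pics/s3c.png',cv2.resize(c['img'][60:270,200:480],None,fx=2.5,fy=2.5)[:,:,::-1])
print(rel([.503,-.04,.26]))"
```

```text
6.2 [0.6115 0.2922 0.267 ] tilt 0.02 F [-0.8  0.2 -0.9] T [-0.02 -0.04  0.02] 78.87571334838867 0.26192832311609227
pivot [0.6116 0.2922 0.1925]
(array([ 0.2074, -0.2807,  0.0055]), None)
```

View pics/s3c.png

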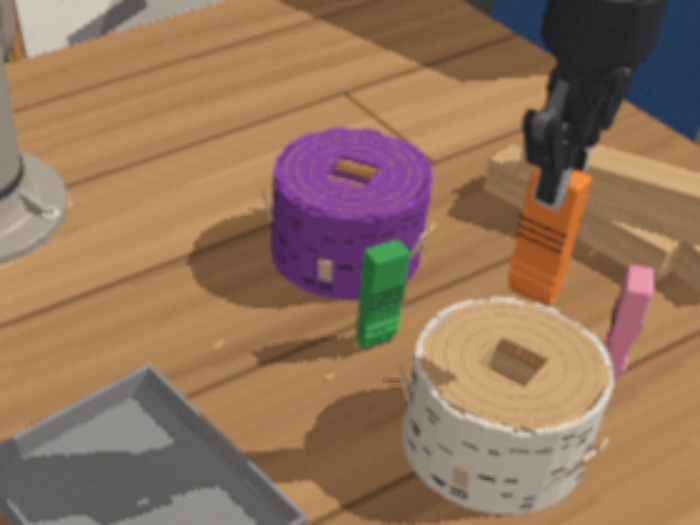

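The wedge is fully out of the round. Now I'll carry it over the tray.

>>> {"fn": "arm_command", "kwargs": {"commands": [0.018,-0.025,0,0,0,0,0,0.045,-0.063,0,0,0,0,0,0.075,-0.105,0,0,0,0,0,0.103,-0.145,0,0,0,0,0,0.131,-0.185,0,0,0,0,0,0.159,-0.224,0,0,0,0,0,0.187,-0.262,0,0,0,0,0,0.208,-0.292,0.005,0,0,0,0]}}

```text
t: 7.05
eef_pos: [0.5043, -0.0536, 0.2598]
tool_rot: [-0.001, -0.16, 0.987, -0.0]
contact_force: [0.4, -0.0, -2.0]
gripper_width: 0.263
grasp_force: 78.9
```

>>> {"fn": "arm_command", "kwargs": {"commands": [0,0,0.01,7,0,0,0,0,0,0.04,14,0,0,0,0,0,0.07,20,0,0,0,0,0,0.1,25,0,0,0,0,0,0.1,25,0,0,0]}}

```text
t: 7.55
eef_pos: [0.5017, -0.0484, 0.1557]
tool_rot: [0.03, -0.161, 0.963, -0.214]
contact_force: [-0.4, -0.0, -1.7]
gripper_width: 0.265
grasp_force: 79.2
```

```bash
python3 st.py; python3 -c "
from h import *
c=shot('scene','s4'); cv2.imwrite('pics/s4c.png',c['img'][:,:,::-1])
print(rel([.506,-.051,.087]))"
```

```text
7.55 [ 0.5017 -0.0484  0.1557] tilt -24.99 F [-0.4 -0.  -1.7] T [ 0.63  0.21 -0.03] 79.19410943984985 0.2646436285903649
pivot [ 0.5112 -0.0785  0.0882]
(array([-0.0024,  0.0283,  0.0655]), None)
```

View pics/s4c.png

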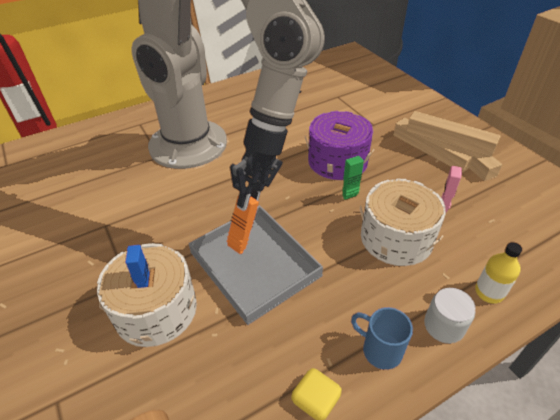

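The scene view shows the wedge tilted in the gripper above the tray, its toe at about (237,248), and nothing else disturbed. I'll lower it, release, and check.

>>> {"fn": "arm_command", "kwargs": {"commands": [0,0.01,0.025,0,0,0,0,0,0.019,0.045,0,0,0,0,-0.002,0.028,0.063,0,0,0,0,-0.002,0.028,0.063,0,0,0,0,-0.002,0.028,0.063,0,0,0,0.6,-0.002,0.028,0.063,0,0,0,1,-0.002,0.028,0.063,0,0,0,1,-0.002,0.028,0.063,0,0,0,1]}}

```text
t: 8.4
eef_pos: [0.5091, -0.051, 0.0928]
tool_rot: [0.036, -0.157, 0.964, -0.213]
contact_force: [-0.0, 0.6, -1.2]
gripper_width: 0.92
grasp_force: 0.0
```

>>> {"fn": "arm_command", "kwargs": {"commands": [0,0,-0.02,0,0,0,1,0,0,-0.05,0,0,0,1,0,0,-0.09,0,0,0,1,0,0,-0.13,0,0,0,1,0,0,-0.15,0,0,0,1,0,0,-0.15,0,0,0,1,0,0,-0.15,0,0,0,1]}}

```text
t: 9.1
eef_pos: [0.4883, 0.009, 0.2279]
tool_rot: [0.035, -0.157, 0.964, -0.213]
contact_force: [0.2, -0.3, -1.0]
gripper_width: 1.001
grasp_force: 0.0
```

```bash
python3 st.py; python3 -c "
from h import *
shot('scene','s5')"
```

```text
9.1 [0.4883 0.009  0.2279] tilt -24.98 F [ 0.2 -0.3 -1. ] T [ 0.39  0.12 -0.01] 0.0 1.0008400138635785
pivot [ 0.4984 -0.0208  0.1604]
```

View pics/s5.png

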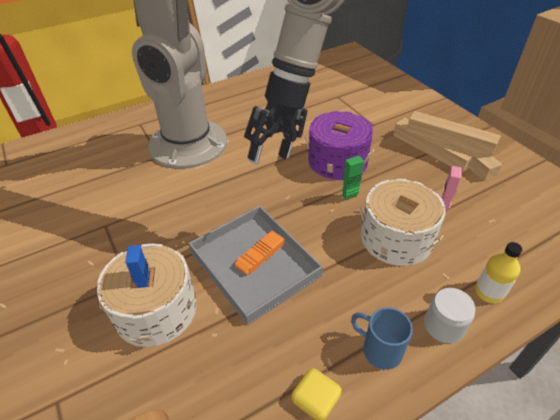

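The orange wedge lies flat in the tray at about (260,253), the gripper is clear, and the blue wedge hasn't moved.

```bash
python3 -c "
from station import hand_in; print(hand_in())"
```

```text
the job is handed in; nothing more can be done
None
```

I rocked the orange wedge about 12.5° each way, pulled it out freely and laid it in the grey tray, left the blue wedge untouched, and handed the job in at about 9 s; no verdict came back.

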